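# Stop the welding turntable at its lock slot and pin it

### The arm

A 6-joint arm with a two-finger parallel gripper is mounted at the origin on the work surface. World frame = base frame: x ahead of the robot, y to its left, z up, the work surface at z = 0. Lengths are in m, angles in rad, forces in N, time in s.
With the tool pointing down it reaches from about 0.35 to 0.85 m from the base axis. Payload 8.1 kg.
Tool frame: the origin (TCP) lies between the finger pads; the fingertips stand 11 mm ahead of it and the grasp point (between the pads) lies 8 mm behind it (robot.tips_ahead is the distance from the TCP to the fingertips, in m); z points along the fingers, y is the line along which they close (so a half turn about z gives the same grasp; the last joint's range is limited). The gripper opens to 93 mm and grips with 3 to 60 N. Pads are 15 mm wide; open, the fingers measure 128 mm over their backs; the gripper's body (75 mm by 188 mm) begins 65 mm behind the grasp point.
Start: joints at [1.199, 0.13, 1.488, -0, 1.523, -0.085], TCP at [0.17, 0.576, 0.23] pointing down, gripper open.
Joint ranges: [-2.96, 2.96], [-0.89, 2.26], [0.02, 2.5], [-1.34, 4.48], [0, 2.73], [-2.66, 2.66]. Speed limits (rad/s): [2.39, 2.39, 2.79, 3.14, 3.14, 3.14].

### API

Orientations are given as a rotation vector (axis times angle).
In Python, from plant import robot gives the robot as it stands. The module is installed in compiled form; this text tells all that it offers.
- The arm moves only by the tool move_arm, never from a script. Its argument "deltas" is one flat list of numbers, 7 for each row, row after row: the shift along the tool's x, y, z in m, then the turn, a rotation vector about the tool's x, y, z in rad, then the opening, from 0 (shut) to 1 (fully open). A call has 1 to 12 rows; each row is the pose to reach, as a shift and turn from the pose commanded when the call began, along the tool's axes at that moment; what a row does not reach only later rows make up. A row lasts 1/8 s, in which the tool goes at most 62.5 mm and 10.7 degrees, less where a joint would pass 70% of its speed; a pose out of reach is approached as far as the arm can. A call with a gripper value outside its range is refused whole. The fingers move at their own pace and stop on an object; "squeeze" is the grip in N (left out, the last holds). Time passes only in rows, so rows that repeat a pose let the fingers close. It gives the time, the measured TCP pose, the force, the opening and the grip force at its end, in the units of the state.
- robot.read_state(): the state, without advancing time (a new reading comes with each control period).
- robot.read_camera(name): name is "scene" or "top"; returns (picture, depth): 400x640x3 uint8, red, green, blue; 400x640 float32, m along the optical axis (not along the pixel's ray), 0 where there is no reading.
- robot.camera_model(name): a dict with "K" (3x3 intrinsics, pixels), "k1" (the pictures are not rectified: a ray, as slopes to the right and down, at radius r is drawn at 1 + k1 r^2 times it, then the intrinsics apply), "R" (3x3) and "t" (3): a world point X has camera coordinates R X + t. Camera axes: x right, y down, z forward; pixel columns grow to the right and rows downward; lengths in m; the calibration is good to about 2 mm. A picture is of the moment at which its call begins. camera_model takes no time and is no camera call.
- robot.close_job(): hands the job in; it is judged then, once.
Trained networks look in the newest picture that a camera, given by its name, has taken for a name from the list of things; names that differ only in an ending like _2 or _b are one class to them, and where a whole thing is asked for, a point or a joint stands for the part that bears it (a point fixed in the world has none). Each returns a list of dicts, best first, with "confidence" (0 to 1); they miss things now and then, are a little off and sometimes report something else, mostly with a low value. They report only what shows in the picture. A call takes as long as a camera call.
- robot.recognise(camera, label): "uv" ([column, row] in pixels, amid what is visible of it).
The state is a dict: "t": time; "q": joint angles; "dq": joint speeds; "joint_torque": joint torques, N m; "tool_pos": TCP position; "orientation": TCP orientation; "force": force on the tool from outside, world axes, zero at the start; "wrist_torque": the same for the moment, N m; "opening": finger opening in m; "gripper_force": force on a finger pad.
Only numpy, scipy, OpenCV 4.12 (cv2) and the standard library are available. Lean on these libraries where they do the work, as an engineer would, in place of code of your own. Each camera call takes 0.05 s, during which the arm holds its last target. There are 200 camera calls.

### The job

The welding turntable's wheel is still coasting. First slow it by gentle touch until it stands still with its hole right under the slot in the bracket arm; then take the lock pin from the rack and push it gently down through slot and hole until its collar sits on the bracket arm, let go, and leave the other things on the bench where they are.

Things in the scene. Friction and masses are not known exactly. Their poses are not given: they have to be found in the camera images.
- wheel (a joint): angle in rad of the wheel about its vertical axle, growing counter-clockwise seen from above and not wrapped. The wheel already coasts counter-clockwise at 1 to 3 rad/s at the start and will not stop by itself in the time; once stopped and let go it stays. The hole is exactly under the slot at 0, 2 pi, 4 pi and so on.
- hub_top (a point): centre of the top of the wheel's hub, 152 mm above the bench: a smooth upright steel cylinder, 50 mm in diameter, standing 55 mm above the wheel's face and turning with it; x points to the hole. Pinching it lightly (3 to 8 N) or rubbing the wheel slows the wheel; lightly held, it can be turned to bring the wheel round.
- wheel_hole (a point): mouth of the wheel's only through hole, 16 mm square, in its top face, 100 mm from the axle; a thin scribed line runs to it from the hub (three wider dark grooves are mere marks). The wheel is a plain steel disc 260 mm across, 12 mm thick, its top 97 mm above the bench, about 9 kg (6 to 12), inertia about 0.07 kg m2, nearly frictionless.
- slot (a point): centre of the upper mouth of the through slot in the fixed bracket arm, 115 mm above the bench; x points outward along the wheel's radius. Slot 23 mm long along x, 15 mm wide across. The arm is a dark steel plate 50 mm wide, 12 mm thick, reaching in over the wheel's rim from a post, from 75 mm to 166 mm off the axle, 6 mm above the wheel's face.
- pin_grip (a point): middle of the lock pin's handle. The dark steel pin (0.12 kg) starts upright in the rack: handle 18 mm in diameter, 43 mm long, its top 20 mm above this point; under it a collar 24 mm in diameter, 5 mm thick, its underside 28 mm below this point. Seated, the collar lies on the bracket arm, this point 28 mm above the slot's mouth.
- pin_tip (a point): lower end of the pin's shank, 73 mm below the middle of the handle; z is the pin's axis, pointing up to the handle. The shank is 12 mm in diameter and 45 mm long below the collar, its last 10 mm tapering to 5 mm.
- rack: fixed aluminium block 70 x 70 mm, 52 mm high, origin at the centre of its underside, with one round hole 15 mm wide and 50 mm deep in the middle of its top in which the pin stands, collar on the block's top; it stands on the left or on the right of the turntable.
- stand: fixed orange housing of the turntable, 200 x 200 mm, 45 mm high, under the wheel; origin on the bench under the axle; its x axis points to the bracket and the slot; the bracket's post stands on this side, 144 to 166 mm from the axle.
- tin: closed steel tin, 70 mm in diameter, 110 mm high, origin at its underside; a bystander
- offcut: piece of steel angle 100 x 50 mm, 50 mm high; a bystander
- jar: jar 60 mm in diameter, 70 mm high; a bystander

How it is judged:
On the way, in this order (a step that is already met when the one before it is completed fails the run):
1. the wheel stands still with its hole within 6 mm of straight under the slot, before the pin goes in (velocity of joint wheel between -0.05 and 0.05 rad/s and horizontal distance between wheel_hole and slot below 0.006 m), for 0.2 s.
2. the pin is through slot and hole, its collar down on the bracket arm (horizontal distance between pin_tip and slot below 0.006 m and horizontal distance between pin_tip and wheel_hole below 0.006 m and z of pin_tip in the frame of slot below -0.041 m and angle between pin_tip's own z axis and vertical below 0.12 rad), for 0.2 s.
At the end, for the whole second after the job is handed in: The wheel stands still (below 0.05 rad/s) with its hole within 6 mm of the slot's centre, and the pin stands upright (within 0.12 rad) through slot and hole, its tip within 6 mm of the axis of each and at least 41 mm below the slot's mouth (fully home is 45 mm) (all of step 1 and all of step 2); the robot touches nothing.
It fails at once if the robot touches the wheel with more than 25 N (contact force between the arm and wheel above 25 N).
It fails at once if the fingers touch the wheel with more than 25 N (contact force between the fingers and wheel above 25 N).
It fails at once if the pin is pressed on the bracket with more than 25 N (contact force between pin and stand above 25 N).
It fails at once if the pin is pressed on the wheel with more than 25 N (contact force between pin and wheel above 25 N).
It fails at once if a bystander is moved by more than 30 mm (distance of any of tin, offcut, jar from where it was at the start of the episode above 0.03 m).
It also fails if it takes over 66 s, if anything falls off the work surface, if the arm or the gripper's body presses on something with over 40 N, if the wrist force passes 120 N, or if a joint passes its speed limit or range.

## Working session

There is one attempt and no reset: what is moved stays moved. The work goes in short steps, Python scripts to look and compute and a tool call to move; the robot and the scene stay as the last step left them, time stands still between calls to the robot, and variables do not carry over. Pictures are saved under pics/ and viewed, at most 10 in all, crops included, and the job is handed in when it is done.

Besides the shell and the picture viewer there is one more tool, called as name(argument=value, ...) on one line, values as JSON. move_arm: Moves the arm, as the interface text tells. Its arguments: {"type":"object","properties":{"deltas":{"type":"array","items":{"type":"number"}},"squeeze":{"type":"number"}},"required":["deltas"]}

```bash
mkdir -p pics; cat > h.py <<'E'
import numpy as np, cv2
from plant import robot
def px2ray(cam,uv):
    m=robot.camera_model(cam);K=np.array(m["K"]);R=np.array(m["R"]);t=np.array(m["t"])
    d=np.array([(uv[0]-K[0,2])/K[0,0],(uv[1]-K[1,2])/K[1,1]]);s=d.copy()
    for _ in range(20): s=d/(1+m["k1"]*(s@s))
    return R.T@np.array([s[0],s[1],1]),-R.T@t
def atz(cam,uv,z):
    d,o=px2ray(cam,uv);return o+d*(z-o[2])/d[2]
def proj(cam,X):
    m=robot.camera_model(cam);K=np.array(m["K"]);c=np.array(m["R"])@np.array(X)+np.array(m["t"])
    s=c[:2]/c[2];s=s*(1+m["k1"]*(s@s));return np.array([K[0,0]*s[0]+K[0,2],K[1,1]*s[1]+K[1,2]])
E
python3 - <<'E'
from h import *
a,da=robot.read_camera("top");s,ds=robot.read_camera("scene")
cv2.imwrite("pics/t0.png",a[:,:,::-1]);cv2.imwrite("pics/s0.png",s[:,:,::-1])
z={"hub_top":.152,"wheel_hole":.097,"slot":.115,"pin_grip":.072,"rack":.052,"stand":.05,"tin":.11,"offcut":.05,"jar":.07}
for n in z:
    for r in robot.recognise("top",n)[:2]: print(n,r["confidence"],np.round(r["uv"],1),np.round(atz("top",r["uv"],z[n]),4))
for c in("top","scene"):
    m=robot.camera_model(c);print(c,np.round(-np.array(m["R"]).T@m["t"],3),m["k1"])
st=robot.read_state();print(st["t"],st["tool_pos"],st["orientation"],st["force"],st["opening"])
E
```

```text
hub_top 0.6 [336.5 202.3] [ 0.5709 -0.0598  0.152 ]
hub_top 0.43 [339.7 199.8] [ 0.5781 -0.0694  0.152 ]
wheel_hole 0.87 [338.  204.2] [ 0.5691 -0.068   0.097 ]
slot 0.91 [335.8 199.7] [ 0.5815 -0.0604  0.115 ]
pin_grip 0.4 [418.5 246.4] [ 0.4363 -0.3166  0.072 ]
rack 0.7 [415.  246.1] [ 0.4369 -0.3106  0.052 ]
rack 0.21 [338.2 201.7] [ 0.5801 -0.072   0.052 ]
stand 0.94 [337.6 199.9] [ 0.586  -0.0704  0.05  ]
stand 0.36 [192.  168.1] [0.6929 0.3862 0.05  ]
tin 0.73 [206.2 234.8] [0.4825 0.3279 0.11  ]
jar 0.9 [428.2 169.5] [ 0.676  -0.3558  0.07  ]
jar 0.48 [339.7 204.5] [ 0.57   -0.0752  0.07  ]
top [0.474 0.028 1.457] -0.008021381338659213
scene [0.908 0.522 0.914] -0.03275895113588541
0.55 [0.16971898 0.57549637 0.22963802] [ 4.48878515e-01  3.10932592e+00 -1.25855773e-05] [ 0.41807351 -0.30823066 -0.04054238] 0.09336351960486217
```

View pics/t0.png

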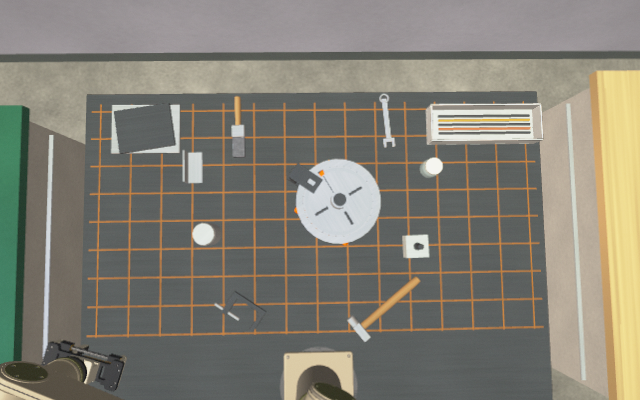

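View pics/s0.png

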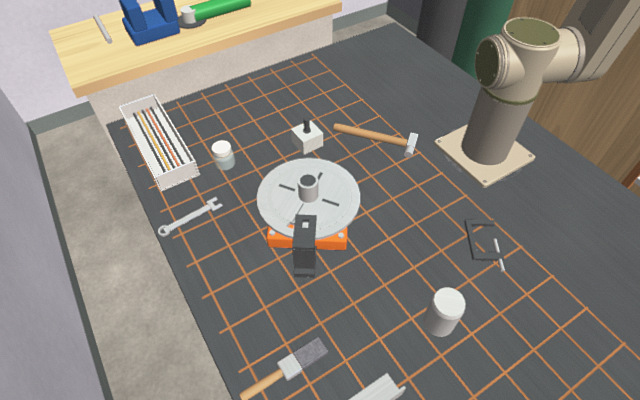

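The top view shows the wheel centred near (338,201) with the hub at (340,199). The bracket's slot is near (311,182), the rack and pin near (416,246), the jar at (431,167) and the tin at (204,234). Next I'll fit the wheel and take close crops.

```bash
cat >> h.py <<'E'
def cloud(cam,depth):
    m=robot.camera_model(cam);K=np.array(m["K"]);R=np.array(m["R"]);t=np.array(m["t"])
    v,u=np.mgrid[0:400,0:640];p=np.stack([u,v],-1).reshape(-1,1,2).astype(float)
    n=cv2.undistortPoints(p,K,np.array([m["k1"],0,0,0.]))[:,0]
    z=depth.reshape(-1);C=np.c_[n*z[:,None],z]
    return ((C-t)@R).reshape(400,640,3)
E
python3 - <<'E'
from h import *
a,d=robot.read_camera("top");P=cloud("top",d)
b,_=robot.read_camera("top");
def comp(lo,hi,uv,rad):
    v,u=np.mgrid[0:400,0:640]
    m=(P[...,2]>lo)&(P[...,2]<hi)&(d>0)&((u-uv[0])**2+(v-uv[1])**2<rad**2);return m
for n,lo,hi,uv,r in[("wheel",.088,.106,(338,201),55),("hub",.14,.165,(340,199),12),("arm",.108,.125,(308,180),25),("rack",.04,.06,(416,246),20),("pin",.075,.11,(418,246),14),("jar",.06,.08,(431,167),18),("tin",.1,.12,(204,234),18)]:
    m=comp(lo,hi,uv,r);Q=P[m]
    if m.sum()<3: print(n,m.sum());continue
    c,ra=cv2.minEnclosingCircle(Q[:,:2].astype(np.float32).reshape(-1,1,2))
    rc=cv2.minAreaRect(Q[:,:2].astype(np.float32))
    print(n,m.sum(),np.round(Q.mean(0),4),"circ",np.round(c,4),round(ra,4),"rect",np.round(rc[0],4),np.round(rc[1],3),round(rc[2],1))
A=[cv2.resize(i[155:250,285:390],None,fx=6,fy=6,interpolation=cv2.INTER_CUBIC) for i in(a,)]
s,_=robot.read_camera("scene")
cv2.imwrite("pics/t1.png",A[0][:,:,::-1]);cv2.imwrite("a.png",a[:,:,::-1])
E
```

```text
wheel 5076 [ 0.5756 -0.0711  0.0985] circ [ 0.587  -0.0517] 0.147 rect [ 0.58   -0.0671] [0.258 0.258] 26.1
hub 232 [ 0.5793 -0.067   0.154 ] circ [ 0.5794 -0.0667] 0.0252 rect [ 0.5789 -0.0673] [0.048 0.048] 43.6
arm 469 [0.649  0.033  0.1161] circ [0.6422 0.037 ] 0.054 rect [0.6366 0.0404] [0.091 0.079] 54.6
rack 466 [ 0.4367 -0.3131  0.0534] circ [ 0.4371 -0.3149] 0.0481 rect [ 0.4369 -0.3144] [0.07  0.072] 1.1
pin 39 [ 0.437  -0.3125  0.0975] circ [ 0.4364 -0.3138] 0.0093 rect [ 0.4369 -0.3133] [0.015 0.016] 41.1
jar 232 [ 0.6867 -0.3711  0.0713] circ [ 0.6875 -0.3725] 0.0271 rect [ 0.6873 -0.3724] [0.051 0.051] 9.1
tin 378 [0.4852 0.3355 0.1104] circ [0.4853 0.3359] 0.0338 rect [0.4856 0.3355] [0.064 0.062] 46.7
```

View pics/t1.png

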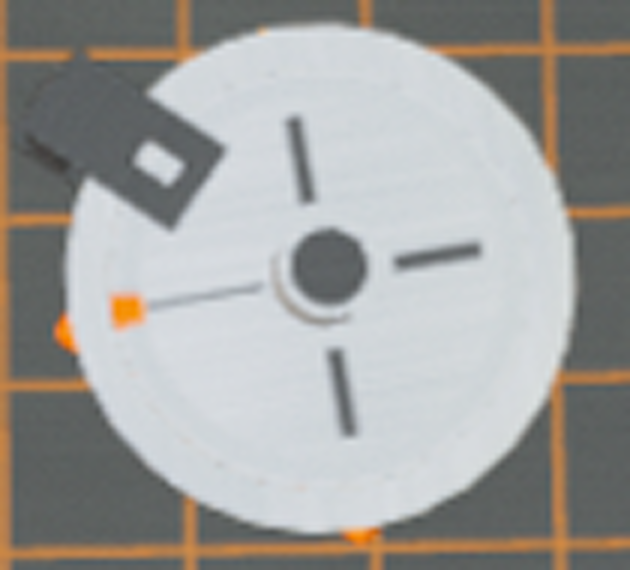

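The crop shows the orange see-through hole at about px (306,207), the slot at (311.3,182.2), and three dark grooves at 90° steps. I'll build an angle measurement from these.

```bash
cat >> h.py <<'E'
HUB=np.array([.579,-.067])
def meas(cam,img):
    """wheel angle: hole direction in world (rad), by groove template; score=dark contrast"""
    g=cv2.cvtColor(img,cv2.COLOR_RGB2GRAY).astype(np.float32)
    th=np.arange(0,360,.5);rr=np.arange(.045,.072,.003)
    T,Rr=np.meshgrid(np.radians(th),rr)
    uv=np.array([proj(cam,[HUB[0]+r*np.cos(t),HUB[1]+r*np.sin(t),.097]) for t,r in zip(T.ravel(),Rr.ravel())])
    S=cv2.remap(g,uv[:,0].reshape(T.shape).astype(np.float32),uv[:,1].reshape(T.shape).astype(np.float32),cv2.INTER_LINEAR)
    p=np.median(S,0)                       # brightness by angle
    k=lambda x,w:sum(np.roll(x,i) for i in range(-w,w+1))/(2*w+1)
    dk=np.clip(np.minimum(np.roll(k(p,4),22),np.roll(k(p,4),-22))-k(p,4),0,60)  # dark narrow line
    sc=np.roll(dk,-180)+np.roll(dk,-360)+np.roll(dk,-540)-.7*dk
    i=int(np.argmax(sc));o=[(i+j)%720 for j in range(-6,7)];w=np.clip(sc[o]-sc[o].min(),0,None)
    return np.radians((i+np.sum(w*np.arange(-6,7))/w.sum())*.5),sc[i]
E
python3 - <<'E'
from h import *
t=[];A=[]
for i in range(4):
    t0=robot.read_state()["t"];im,_=robot.read_camera("top");s,_=robot.read_camera("scene") if i==3 else (None,0)
    th,sc=meas("top",im);t.append(t0);A.append(th);print(t0,round(th,4),sc)
print("scene",meas("scene",s))
A=np.unwrap(A);print("w",np.polyfit(t,A,1))
g=cv2.imread("a.png")
u=[311.0,181.8];S=atz("top",u,.115);print("slot",S,np.degrees(np.arctan2(*(S[:2]-HUB)[::-1])),np.linalg.norm(S[:2]-HUB))
# slot centroid: bright blob inside arm
gr=cv2.cvtColor(g,cv2.COLOR_BGR2GRAY)[176:189,305:318].astype(float);w=np.clip(gr-110,0,None)
v,uu=np.mgrid[176:189,305:318];m=(uu-311)**2+(v-182)**2<25
u=[(w*uu*m).sum()/(w*m).sum(),(w*v*m).sum()/(w*m).sum()];S=atz("top",u,.115);print(u,S,np.degrees(np.arctan2(*(S[:2]-HUB)[::-1])),np.linalg.norm(S[:2]-HUB))
print(gr[3:10].astype(int))
E
```

```text
Traceback (most recent call last):
  File "h.py", line 25, in meas
    uv=np.array([proj(cam,[HUB[0]+r*np.cos(t),HUB[1]+r*np.sin(t),.097]) for t,r in zip(T.ravel(),Rr.ravel())])
                 ~~~~^^^^^^^^^^^^^^^^^^^^^^^^^^^^^^^^^^^^^^^^^^^^^^^^^^
  File "h.py", line 11, in proj
    m=robot.camera_model(cam);K=np.array(m["K"]);c=np.array(m["R"])@np.array(X)+np.array(m["t"])
ValueError: time passes only in moves, steps and waits
```

move_arm(deltas=[-0.574,-0.5,0,0,0,1.31,1,-0.574,-0.5,0,0,0,1.31,1,-0.574,-0.5,0,0,0,1.31,1,-0.574,-0.5,0,0,0,1.31,1,-0.574,-0.5,0,0,0,1.31,1,-0.574,-0.5,0,0,0,1.31,1,-0.574,-0.5,0,0,0,1.31,1,-0.574,-0.5,0,0,0,1.31,1,-0.574,-0.5,0,0,0,1.31,1,-0.574,-0.5,0,0,0,1.31,1,-0.574,-0.5,0,0,0,1.31,1,-0.574,-0.5,0,0,0,1.31,1])

```text
t: 2.25
tool_pos: [0.5737, -0.059, 0.2299]
orientation: [2.25, 2.192, 0.001]
force: [0.1, 0.3, -0.0]
opening: 0.0933
gripper_force: 0.0
```

```bash
python3 - <<'E'
s=open('h.py').read()
s=s.replace("robot.camera_model(cam)","CM[cam]").replace("from plant import robot\n","from plant import robot\nCM={c:robot.camera_model(c) for c in('top','scene')}\n")
open('h.py','w').write(s)
E
cat > m.py <<'E'
from h import *
t=[];A=[]
for i in range(3):
    t0=robot.read_state()["t"]
    for c in("top","scene"):
        im,_=robot.read_camera(c);print(round(t0,2),c,np.round(meas(c,im),3))
        if i==2: cv2.imwrite(c+".png",im[:,:,::-1])
s=robot.read_state();print(s["tool_pos"],s["q"],s["t"],s["force"])
E
python3 m.py; python3 - <<'E'
from h import *
g=cv2.imread("a.png");print("a",meas("top",g[:,:,::-1]))
gr=cv2.cvtColor(g,cv2.COLOR_BGR2GRAY)[176:189,305:318].astype(float);w=np.clip(gr-110,0,None)
v,uu=np.mgrid[176:189,305:318];m=(uu-311)**2+(v-182)**2<25
u=[(w*uu*m).sum()/(w*m).sum(),(w*v*m).sum()/(w*m).sum()];S=atz("top",u,.115);print(u,S,np.degrees(np.arctan2(*(S[:2]-HUB)[::-1])),np.linalg.norm(S[:2]-HUB))
E
```

```text
2.25 top [1.288 8.022]
2.25 scene [  4.242 159.945]
2.35 top [ 6.013 27.267]
2.35 scene [  4.474 158.338]
2.45 top [ 5.995 27.05 ]
2.45 scene [  4.689 155.939]
[ 0.57240437 -0.05616312  0.22965695] [-1.87190409e-01  6.38680308e-02  1.55902473e+00  3.87878974e-04
  1.51908804e+00 -1.61641733e-01] 2.55 [ 0.67550648  0.16087377 -0.81696496]
a (np.float64(1.7339463236052597), np.float32(164.02016))
[np.float64(311.0113392583512), np.float64(181.70824394728777)] [0.63689356 0.01328602 0.115     ] 54.20495061091389 0.098982369362556
```

move_arm(deltas=[-0.0105,0.007,0.05,0,0,0,0.62,-0.0105,0.007,0.09,0,0,0,0.62,-0.0105,0.007,0.095,0,0,0,0.62,-0.0105,0.007,0.095,0,0,0,0.62,-0.0105,0.007,0.095,0,0,0,0.62], squeeze=4)

```text
t: 3.18
tool_pos: [0.581, -0.0674, 0.1375]
orientation: [2.247, 2.191, 0.004]
force: [-0.2, 0.3, -0.1]
opening: 0.0578
gripper_force: 0.0
```

move_arm(deltas=[0,0,0,0,0,0,0.5,0,0,0,0,0,0,0.45,0,0,0,0,0,0,0.4,0,0,0,0,0,0,0.4,0,0,0,0,0,0,0.4,0,0,0,0,0,0,0.4,0,0,0,0,0,0,0.4,0,0,0,0,0,0,0.4], squeeze=4)

```text
t: 4.18
tool_pos: [0.5796, -0.0676, 0.1346]
orientation: [2.25, 2.192, 0.0]
force: [1.2, 0.6, 0.4]
opening: 0.0498
gripper_force: 4.0
```

```bash
python3 m.py
```

```text
4.17 top [ 4.58 57.56]
4.17 scene [  4.635 161.803]
4.28 top [ 3.079 47.975]
4.28 scene [  4.668 160.376]
4.38 top [ 3.095 48.759]
4.38 scene [  4.671 162.028]
[ 0.57959872 -0.06759473  0.13463518] [-2.04020538e-01  1.49471475e-01  1.64343108e+00  1.07967343e-04
  1.34849431e+00 -1.78033680e-01] 4.475 [2.14076328 0.77590078 0.18046213]
```

move_arm(deltas=[0,0,0,0,0,0,0.75,0,0,0,0,0,0,0.75,0,0,0,0,0,0.187,0.75,0,0,0,0,0,0.374,0.75,0,0,0,0,0,0.56,0.75,0,0,0,0,0,0.747,0.75,0,0,0,0,0,0.933,0.75,0,0,0,0,0,1.12,0.75,0,0,0,0,0,1.3,0.75,0,0,0,0,0,1.3,0.65,0,0,0,0,0,1.3,0.6])

```text
t: 5.85
tool_pos: [0.5794, -0.0677, 0.1346]
orientation: [-3.117, -0.39, 0.0]
force: [0.1, 0.4, 0.7]
opening: 0.0571
gripper_force: 0.0
```

```bash
python3 m.py
```

```text
5.85 top [ 4.647 39.17 ]
5.85 scene [  3.036 120.   ]
5.95 top [ 4.649 37.84 ]
5.95 scene [  3.033 120.   ]
6.05 top [ 4.649 40.165]
6.05 scene [  3.027 120.   ]
[ 0.57949239 -0.06763595  0.13463554] [-2.04062564e-01  1.49455141e-01  1.64344842e+00  3.08836844e-06
  1.34874374e+00  1.12103376e+00] 6.15 [-0.64720896 -0.91044667 -0.03652066]
```

move_arm(deltas=[0,0,0,0,0,0,0.5,0,0,0,0,0,0,0.4,0,0,0,0,0,0,0.4,0,0,0,0,0,0,0.4], squeeze=7)

```text
t: 6.65
tool_pos: [0.5794, -0.0672, 0.1347]
orientation: [-3.117, -0.384, 0.0]
force: [-1.3, 5.4, 1.6]
opening: 0.0496
gripper_force: 7.0
```

move_arm(deltas=[0,0,0,0,0,-0.02,0.4,0,0,0,0,0,-0.06,0.4,0,0,0,0,0,-0.12,0.4,0,0,0,0,0,-0.2,0.4,0,0,0,0,0,-0.3,0.4,0,0,0,0,0,-0.42,0.4,0,0,0,0,0,-0.56,0.4,0,0,0,0,0,-0.7,0.4,0,0,0,0,0,-0.84,0.4,0,0,0,0,0,-0.98,0.4,0,0,0,0,0,-1.12,0.4,0,0,0,0,0,-1.26,0.4])

```text
t: 8.15
tool_pos: [0.5798, -0.0675, 0.1347]
orientation: [2.288, 2.152, 0.001]
force: [0.8, 4.0, 0.0]
opening: 0.0496
gripper_force: 7.0
```

move_arm(deltas=[0,0,0,0,0,-0.14,0.4,0,0,0,0,0,-0.28,0.4,0,0,0,0,0,-0.42,0.4,0,0,0,0,0,-0.56,0.4,0,0,0,0,0,-0.7,0.4,0,0,0,0,0,-0.84,0.4,0,0,0,0,0,-0.96,0.4,0,0,0,0,0,-1.06,0.4,0,0,0,0,0,-1.14,0.4,0,0,0,0,0,-1.2,0.4,0,0,0,0,0,-1.24,0.4,0,0,0,0,0,-1.26,0.4])

```text
t: 9.65
tool_pos: [0.58, -0.0671, 0.1348]
orientation: [0.586, 3.086, 0.001]
force: [0.4, 4.8, -0.2]
opening: 0.0496
gripper_force: 7.0
```

```bash
python3 m.py; python3 -c "
import cv2
a=cv2.resize(cv2.imread('scene.png')[140:300,230:390],None,fx=3.5,fy=3.5,interpolation=cv2.INTER_CUBIC);cv2.imwrite('pics/s1.png',a)"
```

```text
9.65 top [ 0.841 95.144]
9.65 scene [  4.01  162.471]
9.75 top [ 0.842 96.291]
9.75 scene [  4.006 162.575]
9.85 top [ 0.842 96.694]
9.85 scene [  4.006 162.809]
[ 0.57997135 -0.06711017  0.13479336] [-2.03589678e-01  1.49464325e-01  1.64313893e+00  9.45772515e-04
  1.34814655e+00 -1.39824954e+00] 9.95 [1.11118737 4.68433864 1.01965202]
```

View pics/s1.png

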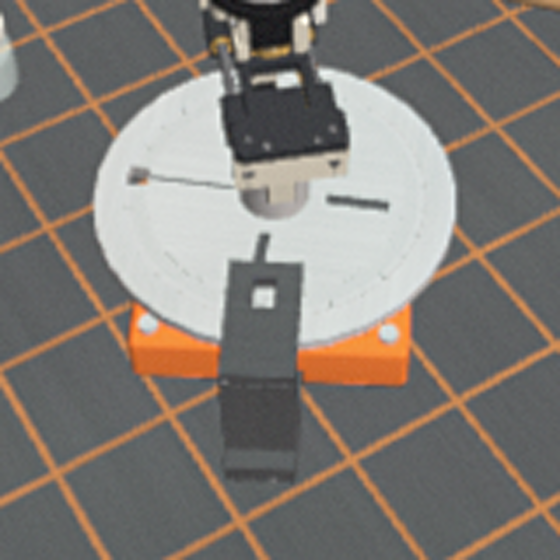

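The scene crop shows the hole at left, at crop px (138,176), with a groove under the bracket, so my readings were 90° off. The hole is really near -0.71 rad. The wheel must go another 1.66 rad counter-clockwise, so I'll regrasp and turn.

move_arm(deltas=[0,0,0,0,0,0,0.75,0,0,0,0,0,0,0.75,0,0,0,0,0,0.187,0.75,0,0,0,0,0,0.374,0.75,0,0,0,0,0,0.56,0.75,0,0,0,0,0,0.747,0.75,0,0,0,0,0,0.933,0.75,0,0,0,0,0,1.12,0.75,0,0,0,0,0,1.3,0.75,0,0,0,0,0,1.45,0.7,0,0,0,0,0,1.5,0.62,0,0,0,0,0,1.5,0.6], squeeze=8)

```text
t: 11.45
tool_pos: [0.5795, -0.0681, 0.1346]
orientation: [2.534, 1.857, -0.0]
force: [-0.6, -0.0, 0.1]
opening: 0.0562
gripper_force: 0.0
```

move_arm(deltas=[0,0,0,0,0,0,0.5,0,0,0,0,0,0,0.4,0,0,0,0,0,0,0.4,0,0,0,0,0,0,0.4], squeeze=8)

```text
t: 11.95
tool_pos: [0.5794, -0.0677, 0.1346]
orientation: [-2.534, -1.857, 0.0]
force: [-0.4, -0.7, 1.0]
opening: 0.0498
gripper_force: 8.0
```

```bash
python3 m.py; python3 - <<'E'
from h import *
print("hole by orange/line px", atz("scene",(269.0,189.9),.097)-np.r_[HUB,0])
E
```

```text
11.95 top [ 2.841 30.104]
11.95 scene [  3.983 161.568]
12.05 top [ 2.836 29.522]
12.05 scene [  3.983 162.178]
12.15 top [ 2.842 29.262]
12.15 scene [  3.983 161.726]
[ 0.57939868 -0.06768725  0.1345874 ] [-2.04131806e-01  1.49474313e-01  1.64351875e+00 -7.79914530e-05
  1.34886060e+00  1.01904932e-01] 12.25 [-0.98065037 -1.04013824 -0.07588388]
hole by orange/line px [ 0.07505752 -0.06371073  0.097     ]
```

move_arm(deltas=[0,0,0,0,0,-0.02,0.4,0,0,0,0,0,-0.06,0.4,0,0,0,0,0,-0.12,0.4,0,0,0,0,0,-0.2,0.4,0,0,0,0,0,-0.3,0.4,0,0,0,0,0,-0.42,0.4,0,0,0,0,0,-0.56,0.4,0,0,0,0,0,-0.71,0.4,0,0,0,0,0,-0.86,0.4,0,0,0,0,0,-1.01,0.4,0,0,0,0,0,-1.16,0.4,0,0,0,0,0,-1.3,0.4])

```text
t: 13.75
tool_pos: [0.5803, -0.0673, 0.1347]
orientation: [0.884, 3.013, 0.002]
force: [2.3, 1.3, -2.2]
opening: 0.0499
gripper_force: 8.0
```

move_arm(deltas=[0,0,0,0,0,-0.12,0.4,0,0,0,0,0,-0.22,0.4,0,0,0,0,0,-0.3,0.4,0,0,0,0,0,-0.35,0.4,0,0,0,0,0,-0.38,0.4,0,0,0,0,0,-0.38,0.4])

```text
t: 14.5
tool_pos: [0.58, -0.0672, 0.1347]
orientation: [0.308, 3.126, 0.001]
force: [3.0, 4.0, -2.2]
opening: 0.0502
gripper_force: 8.0
```

```bash
python3 m.py; python3 -c "
import cv2
a=cv2.resize(cv2.imread('scene.png')[190:250,280:340],None,fx=9,fy=9,interpolation=cv2.INTER_CUBIC);cv2.imwrite('pics/s2.png',a)"
```

```text
14.5 top [  0.967 116.471]
14.5 scene [  4.112 166.258]
14.6 top [  0.965 117.1  ]
14.6 scene [  4.113 169.194]
14.7 top [  0.964 118.236]
14.7 scene [  4.112 167.012]
[ 0.57994171 -0.06715472  0.13473478] [-2.03680913e-01  1.49492538e-01  1.64321907e+00  9.55399458e-04
  1.34807998e+00 -1.57726756e+00] 14.8 [ 3.39938358  4.00541713 -1.66524679]
```

View pics/s2.png

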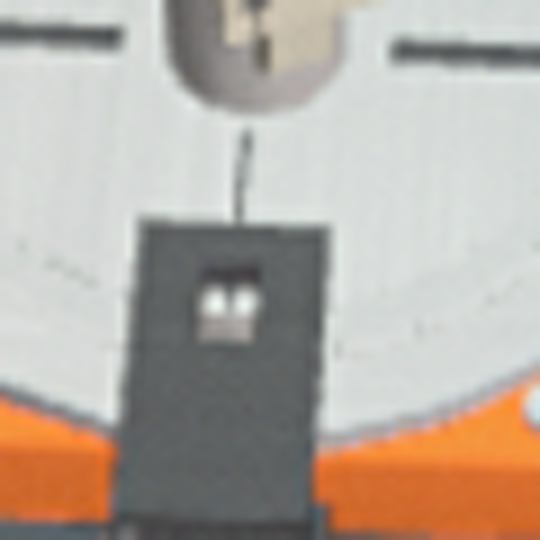

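move_arm(deltas=[0,0,0,0,0,0.012,0.4,0,0,0,0,0,0.025,0.4,0,0,0,0,0,0.025,0.4])

```text
t: 15.18
tool_pos: [0.5799, -0.0672, 0.1347]
orientation: [0.349, 3.121, 0.001]
force: [3.6, 4.5, -1.7]
opening: 0.05
gripper_force: 8.0
```

```bash
python3 m.py; python3 - <<'E'
from h import *
for n,uv,z in(("armedge",(234,224),.115),("edge down",(219,510),.115),("slot",(229,303),.115),("line in",(246,135),.097),("line out",(239,215),.097)):
    p=atz("scene",(280+uv[0]/9-.45,190+uv[1]/9-.45),z)[:2]-HUB;print(n,np.arctan2(p[1],p[0]),np.hypot(*p))
E
```

```text
15.18 top [  0.94 120.  ]
15.18 scene [  4.095 168.304]
15.28 top [  0.944 116.75 ]
15.28 scene [  4.094 168.919]
15.38 top [  0.94  120.185]
15.38 scene [  4.095 168.951]
[ 0.57985481 -0.0671665   0.13472977] [-2.03710312e-01  1.49465744e-01  1.64325807e+00  9.21745073e-04
  1.34826489e+00 -1.55232686e+00] 15.475 [ 3.32051161  4.41085057 -2.43130963]
armedge 0.9782331638998429 0.07677170293899499
edge down 0.9850751364888689 0.16524009460729222
slot 0.9792626332622641 0.1022128864515089
line in 0.9887226377223953 0.03298777539152698
line out 0.9767760955994393 0.06030328107819335
```

move_arm(deltas=[0,0,0,0,0,-0.012,0.4,0,0,0,0,0,-0.012,0.4,0,0,0,0,0,-0.012,0.4])

```text
t: 15.85
tool_pos: [0.5798, -0.0672, 0.1348]
orientation: [0.33, 3.124, 0.001]
force: [3.1, 4.7, -1.2]
opening: 0.0498
gripper_force: 8.0
```

move_arm(deltas=[0,0,0,0,0,-0.0,0.6,0,0,0,0,0,-0.0,0.75,0,0,0,0,0,0,0.75,0,0,-0.06,0,0,0,0.75,0,0,-0.11,0,0,0,0.75,0,0,-0.11,0,0,0,0.75])

```text
t: 16.6
tool_pos: [0.5822, -0.0684, 0.2507]
orientation: [0.328, 3.115, -0.002]
force: [0.7, -0.2, 0.4]
opening: 0.0699
gripper_force: 0.0
```

```bash
python3 m.py; python3 - <<'E'
from h import *
s,_=robot.read_camera("scene")
cv2.imwrite("pics/s3.png",cv2.resize(s[190:250,280:340],None,fx=9,fy=9,interpolation=cv2.INTER_CUBIC)[:,:,::-1])
E
```

```text
16.6 top [  1.003 115.683]
16.6 scene [  4.139 166.324]
16.7 top [ 1.004 93.897]
16.7 scene [  4.14  167.419]
16.8 top [  1.018 106.012]
16.8 scene [  4.147 166.851]
[ 0.57852024 -0.06753877  0.24252371] [-2.04198662e-01  8.12789453e-02  1.51739741e+00 -5.94223634e-05
  1.54629549e+00 -1.56503666e+00] 16.9 [-0.565693   -0.15271304  0.00690536]
```

View pics/s3.png

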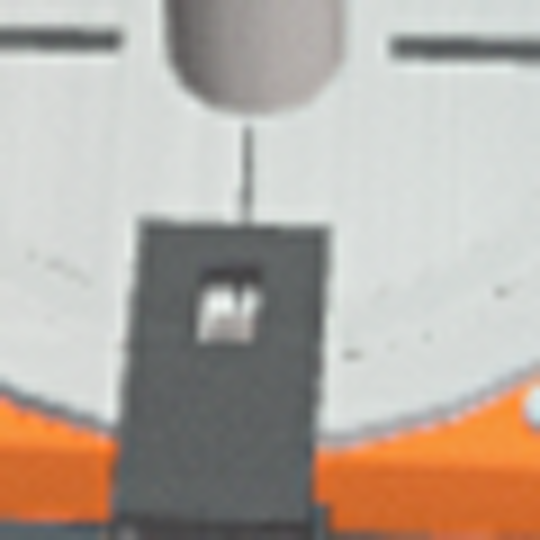

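On release the wheel sprang to about 1.00 rad and creeps, because the grip was slightly off-centre and held torsion. I'll re-centre, grip again, correct and release softly.

move_arm(deltas=[-0.0011,0.0009,0.05,0,0,0,0.65,-0.0011,0.0009,0.1,0,0,0,0.62,-0.0011,0.0009,0.108,0,0,0,0.6,-0.0011,0.0009,0.108,0,0,0,0.57,-0.0011,0.0009,0.108,0,0,0,0.5,-0.0011,0.0009,0.108,0,0,0,0.45,-0.0011,0.0009,0.108,0,0,0,0.45], squeeze=4)

```text
t: 17.82
tool_pos: [0.5822, -0.0672, 0.1389]
orientation: [0.329, 3.121, -0.0]
force: [-0.5, -0.0, 6.8]
opening: 0.0499
gripper_force: 4.0
```

```bash
python3 m.py
```

```text
17.82 top [  1.004 113.281]
17.82 scene [  4.149 165.985]
17.93 top [  1.005 113.919]
17.93 scene [  4.149 165.193]
18.02 top [  1.004 113.899]
18.02 scene [  4.149 166.279]
[ 0.58214769 -0.06726639  0.13886082] [-2.02519364e-01  1.48942025e-01  1.63600133e+00  7.52252320e-07
  1.35299192e+00 -1.56357388e+00] 18.125 [ 0.14148139 -0.63261104  5.83323797]
```

move_arm(deltas=[0,0,0,0,0,0.01,0.4,0,0,0,0,0,0.025,0.4,0,0,0,0,0,0.04,0.4,0,0,0,0,0,0.048,0.4,0,0,0,0,0,0.048,0.4], squeeze=5)

```text
t: 18.75
tool_pos: [0.5821, -0.0674, 0.1389]
orientation: [0.404, 3.112, -0.001]
force: [-0.3, -0.1, 6.4]
opening: 0.0496
gripper_force: 5.0
```

```bash
python3 m.py; python3 -c "
from plant import robot;s=robot.read_state();print(s['wrist_torque'],s['force'])"
```

```text
18.75 top [  0.951 120.2  ]
18.75 scene [  4.104 167.867]
18.85 top [  0.974 120.556]
18.85 scene [  4.103 169.642]
18.95 top [  0.952 120.   ]
18.95 scene [  4.104 167.434]
[ 0.58215414 -0.06739344  0.13889211] [-2.02607061e-01  1.48904353e-01  1.63598384e+00 -2.00356329e-04
  1.35296156e+00 -1.51561588e+00] 19.05 [-0.14612551 -0.2994536   5.92358974]
[-0.04525847  0.06539195  0.08727341] [-0.14612551 -0.2994536   5.92358974]
```

move_arm(deltas=[0,0,0,0,0,0,0.45,0,0,0,0,0,0,0.45,0,0,0,0,0,0,0.55,0,0,0,0,0,0,0.58,0,0,0,0,0,0,0.6], squeeze=3)

```text
t: 19.68
tool_pos: [0.5806, -0.067, 0.1364]
orientation: [-0.404, -3.115, -0.0]
force: [0.1, 0.4, -0.3]
opening: 0.0554
gripper_force: 0.0
```

```bash
python3 m.py
```

```text
19.68 top [  0.941 120.   ]
19.68 scene [  4.103 168.695]
19.77 top [  0.936 120.   ]
19.77 scene [  4.103 168.755]
19.88 top [  0.943 120.   ]
19.88 scene [  4.103 168.854]
[ 0.58071517 -0.06697394  0.13654817] [-2.02520064e-01  1.50828597e-01  1.63829879e+00 -2.74459072e-06
  1.35263398e+00 -1.51552586e+00] 19.975 [ 0.17242573 -0.62960348  0.44881028]
```

The wheel stays put after release, and the hole reads within about 2 mm of the slot. Next is the pin.

move_arm(deltas=[0,0,-0.05,0,0,0,0.65,0,0,-0.105,0,0,0,0.7,0.02,-0.07,-0.105,0,0,0.187,0.8,0.035,-0.13,-0.105,0,0,0.374,0.8,0.055,-0.19,-0.105,0,0,0.56,0.8,0.07,-0.25,-0.105,0,0,0.747,0.8,0.076,-0.2756,-0.105,0,0,0.933,0.8,0.076,-0.2756,-0.09,0,0,1.12,0.8,0.076,-0.2756,-0.09,0,0,1.3,0.8,0.076,-0.2756,-0.08,0,0,1.48,0.7,0.076,-0.2756,-0.07,0,0,1.66,0.6,0.076,-0.2756,-0.06,0,0,1.84,0.6])

```text
t: 21.48
tool_pos: [0.437, -0.3141, 0.1964]
orientation: [2.728, 1.558, 0.0]
force: [0.2, -0.3, -0.4]
opening: 0.0564
gripper_force: 0.0
```

move_arm(deltas=[0,0,0,0,0,0.097,0.6,0,0,0,0,0,0.097,0.6])

```text
t: 21.72
tool_pos: [0.437, -0.3141, 0.1965]
orientation: [-2.795, -1.433, 0.0]
force: [-0.4, -0.6, 0.1]
opening: 0.0556
gripper_force: 0.0
```

```bash
python3 - <<'E'
from h import *
a,d=robot.read_camera("top");s,ds=robot.read_camera("scene")
print("wheel",meas("top",a),meas("scene",s))
for c in("scene",):
  for n in("pin_grip","rack"):
    for r in robot.recognise(c,n)[:2]: print(c,n,r, atz(c,r["uv"],.08 if n[0]=='p' else .052))
st=robot.read_state();print(st["tool_pos"],st["orientation"],st["q"],st["t"])
v=proj("scene",[.437,-.314,.08]);print(v)
x,y=v.astype(int);cr=s[y-45:y+45,x-45:x+45]
ca=a[210:280,380:450]
cv2.imwrite("pics/p1.png",np.hstack([cv2.resize(cr,(400,400),interpolation=2),cv2.resize(ca,(400,400),interpolation=2)])[:,:,::-1])
E
```

```text
wheel (np.float64(0.9766995080347057), np.float32(176.25208)) (np.float64(4.103239047867762), np.float32(169.19077))
scene rack {'uv': [307.4, 139.0], 'confidence': 0.76} [ 0.45241936 -0.28051579  0.052     ]
[ 0.43711265 -0.31421826  0.19687301] [2.79449927e+00 1.43451763e+00 1.92729129e-04] [-7.18493747e-01 -1.93527007e-02  1.70350374e+00 -3.52490470e-05
  1.45702097e+00 -9.62125419e-02] 21.925
[305.8049461  123.46330344]
```

View pics/p1.png

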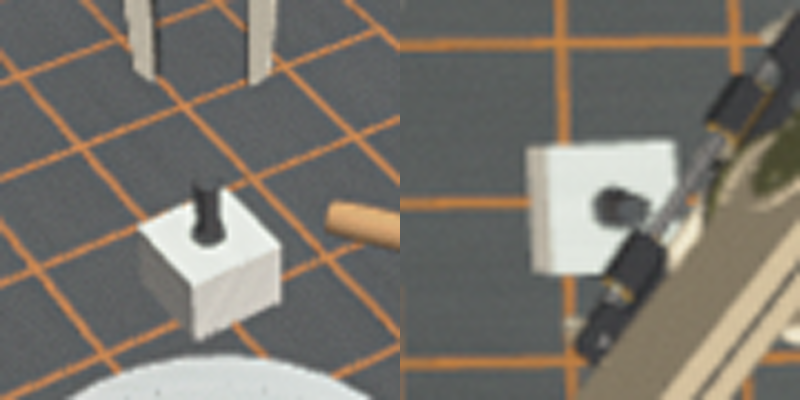

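Wheel unobstructed reads 0.977 (top) and 0.962 (scene), so it is still. The picture shows the fingers straddling the upright pin. Descending to grip.

move_arm(deltas=[0,0,0.05,0,0,0,0.6,0,0,0.1,0,0,0,0.6,0,0,0.121,0,0,0,0.6,0,0,0.121,0,0,0,0.6,0,0,0.121,0,0,0,0.3,0,0,0.121,0,0,0,0.1,0,0,0.121,0,0,0,0,0,0,0.121,0,0,0,0,0,0,0.121,0,0,0,0], squeeze=15)

```text
t: 23.05
tool_pos: [0.4372, -0.3143, 0.0761]
orientation: [2.795, 1.432, 0.0]
force: [-0.5, -0.0, 1.3]
opening: 0.0179
gripper_force: 15.0
```

move_arm(deltas=[0,0,0,0,0,0,0,0,0,0,0,0,0,0], squeeze=25)

```text
t: 23.3
tool_pos: [0.4373, -0.3144, 0.0761]
orientation: [2.795, 1.432, 0.0]
force: [-0.0, 0.8, 4.5]
opening: 0.0174
gripper_force: 25.0
```

move_arm(deltas=[0,0,-0.03,0,0,0,0,0,0,-0.08,0,0,0,0,0,0,-0.14,0,0,0,0,0,0,-0.18,0,0,0,0,0.04,-0.003,-0.184,0,0,0,0,0.1,-0.008,-0.184,0,0,0,0,0.16,-0.0125,-0.184,0,0,0,0,0.22,-0.017,-0.184,0,0,0,0,0.28,-0.022,-0.184,0,0,0,0,0.34,-0.0265,-0.184,0,0,0,0,0.384,-0.03,-0.184,0,0,0,0,0.384,-0.03,-0.16,0,0,0,0])

```text
t: 24.8
tool_pos: [0.6389, 0.0185, 0.2364]
orientation: [2.793, 1.438, 0.004]
force: [0.3, -0.9, -1.7]
opening: 0.0176
gripper_force: 25.0
```

move_arm(deltas=[0,0,0.024,0,0,0,0,0,0,0.033,0,0,0,0,0,0,0.033,0,0,0,0,0,0,0.033,0,0,0,0])

```text
t: 25.3
tool_pos: [0.6376, 0.0148, 0.2039]
orientation: [2.796, 1.431, 0.002]
force: [0.9, 0.1, -0.3]
opening: 0.0176
gripper_force: 25.0
```

```bash
python3 - <<'E'
from h import *
a,d=robot.read_camera("top");s,ds=robot.read_camera("scene")
print("wheel",meas("top",a),meas("scene",s))
st=robot.read_state();print(st["tool_pos"],st["orientation"],st["q"],st["t"],st["force"])
p=st["tool_pos"];print("expected tip px",proj("scene",p-[0,0,.069]),"collar underside",proj("scene",p-[0,0,.024]),"slot px",proj("scene",[.637,.0149,.115]))
cv2.imwrite("scene.png",s[:,:,::-1])
cv2.imwrite("pics/i1.png",cv2.resize(s[160:250,260:350],None,fx=6.5,fy=6.5,interpolation=2)[:,:,::-1])
E
```

```text
wheel (np.float64(0.9766899334695278), np.float32(174.77513)) (np.float64(4.053931381522236), np.float32(179.3013))
[0.63772909 0.01481291 0.20411265] [2.79533241 1.43134247 0.00296598] [-5.71252407e-02  2.41808411e-01  1.40947275e+00 -1.75320355e-06
  1.48812079e+00  5.67193329e-01] 25.4 [ 1.03766193 -0.45151921 -1.44738269]
expected tip px [303.39854722 217.50763545] collar underside [302.71890565 205.39344932] slot px [303.9756354 222.5292616]
```

View pics/i1.png

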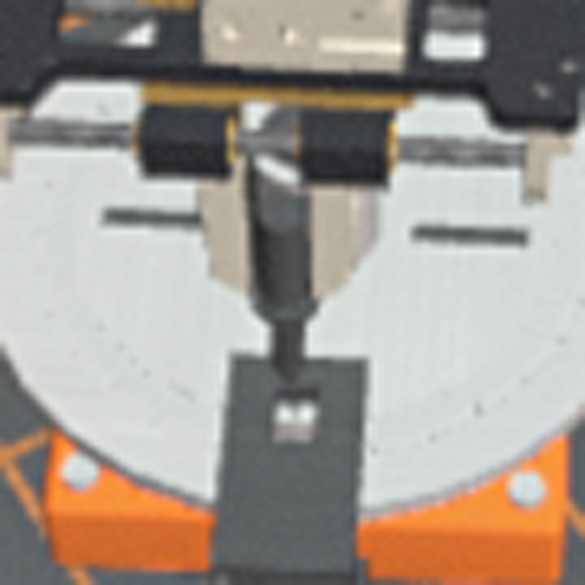

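```bash
python3 - <<'E'
from h import *
S=atz("scene",(305.15,223.3),.115);T=atz("scene",(304.05,217.8),.1351)
print(S,T);d=(S-T)[:2]
x=np.array([.584,.812]);y=np.array([.812,-.584]);print("radial",d@x,"tool y",d@y)
# refine mouth: dark arm threshold rows
g=cv2.cvtColor(cv2.imread("scene.png"),cv2.COLOR_BGR2GRAY);print(g[216:232,296:314])
E
```

```text
[0.63581306 0.01824164 0.115     ] [0.63688577 0.01630969 0.1351    ]
radial 0.0009422803548721031 tool y -0.0019992980655087907
[[ 99  96  99  99 100  92  67  64  73  77  84  96  98  96  95  98  98  97]
 [ 96  98 101  99  98 101  88  70  72  79  95 102 103 104  98 101 100  98]
 [ 96  96  98  99 102  98  99  85  74  85  98 100  97 101 100 102 101  99]
 [ 96  99  98  99 102 102  96  89  84  86  88  86  84  94  99  99 102  99]
 [ 95 100  98  97 100  99  82  71  69  71  66  69  67  92 101  99  99  99]
 [ 96  93  98  98  99  96  90 103  91  85  99 103  83  96 100 102 100 101]
 [ 95  97  96  98  95  96 124 172 152 137 171 181 135 103  96  98 101  98]
 [ 92  97  97  97  96  95 152 225 214 182 223 233 169 108  98  99  99 100]
 [ 97  96  96  94  94  95 157 211 213 194 215 218 143  98  96  99  97  97]
 [ 93  95  99  97  96  91 130 159 163 172 176 172 126  99  96  98  97  96]
 [101 101 102 100  99  93 130 152 154 159 162 148 115 101  99 100 102 100]
 [ 96 101  99 103 100  97 131 135 133 142 149 140  99  97  99 104 103 101]
 [ 95  96  98  97  98  95 101 101  96  99 102  98  94  99 100 101  98  98]
 [ 97  97  99  96 100  98  97  93  95  94  97  98 100  97 100  97  97  96]
 [ 99  98  96 100 100  99  99  99 102 100  99  99 100  97  99 101  99  99]
 [ 96  96  97  96 100  98  98  96  99 100  95  96 100 101 100 102  99  96]]
```

The picture shows the pin tip at px (304,218) and the slot mouth at (305,223). Relative to the tip, the slot is about 2 mm toward tool -y and 1 mm outward.

move_arm(deltas=[0.0007,-0.0018,0,0,0,0,0,0.0007,-0.0018,0.008,0,0,0,0,0.0007,-0.0018,0.014,0,0,0,0,0.0007,-0.0018,0.018,0,0,0,0,0.0007,-0.0018,0.021,0,0,0,0,0.0007,-0.0018,0.0235,0,0,0,0,0.0007,-0.0018,0.026,0,0,0,0])

```text
t: 26.28
tool_pos: [0.6361, 0.0167, 0.1766]
orientation: [2.796, 1.432, 0.0]
force: [0.3, -0.4, -0.3]
opening: 0.0172
gripper_force: 25.0
```

move_arm(deltas=[0,0,0.003,0,0,0,0,0,0,0.006,0,0,0,0,0,0,0.009,0,0,0,0,0,0,0.012,0,0,0,0,0,0,0.014,0,0,0,0])

```text
t: 26.9
tool_pos: [0.6359, 0.0166, 0.1624]
orientation: [-2.796, -1.432, 0.0]
force: [-0.0, 0.4, -1.1]
opening: 0.0175
gripper_force: 25.0
```

Tip is at 0.093 m, 4 mm into the hole with no force. I'll continue.

move_arm(deltas=[0,0,0.002,0,0,0,0,0,0,0.004,0,0,0,0,0,0,0.006,0,0,0,0,0,0,0.008,0,0,0,0,0,0,0.01,0,0,0,0])

```text
t: 27.52
tool_pos: [0.6359, 0.0167, 0.1525]
orientation: [-2.796, -1.432, 0.0]
force: [0.6, -0.7, -1.2]
opening: 0.0179
gripper_force: 25.0
```

move_arm(deltas=[0,0,0.002,0,0,0,0,0,0,0.004,0,0,0,0,0,0,0.006,0,0,0,0,0,0,0.008,0,0,0,0,0,0,0.01,0,0,0,0,0,0,0.011,0,0,0,0,0,0,0.0115,0,0,0,0])

```text
t: 28.4
tool_pos: [0.636, 0.0166, 0.1411]
orientation: [2.796, 1.432, -0.0]
force: [-0.5, -0.0, -1.2]
opening: 0.0174
gripper_force: 25.0
```

move_arm(deltas=[0,0,0.0005,0,0,0,0,0,0,0.001,0,0,0,0,0,0,0.0013,0,0,0,0,0,0,0.0016,0,0,0,0,0,0,0.0016,0,0,0,0])

```text
t: 29.02
tool_pos: [0.636, 0.0167, 0.1395]
orientation: [2.796, 1.432, 0.0]
force: [0.5, -0.0, -1.3]
opening: 0.0178
gripper_force: 25.0
```

move_arm(deltas=[0,0,0.0004,0,0,0,0,0,0,0.0008,0,0,0,0,0,0,0.0008,0,0,0,0])

```text
t: 29.4
tool_pos: [0.6361, 0.0167, 0.1392]
orientation: [2.796, 1.432, 0.0]
force: [-1.6, 0.1, 3.0]
opening: 0.0172
gripper_force: 25.0
```

Contact at the expected seat height. Letting go.

move_arm(deltas=[0,0,0,0,0,0,0.2,0,0,0,0,0,0,0.35,0,0,0,0,0,0,0.5,0,0,0,0,0,0,0.5,0,0,-0.04,0,0,0,0.5,0,0,-0.1,0,0,0,0.5,0,0,-0.13,0,0,0,0.5,0,0,-0.13,0,0,0,0.5], squeeze=3)

```text
t: 30.4
tool_pos: [0.6377, 0.0166, 0.2728]
orientation: [2.793, 1.431, 0.009]
force: [-0.2, 0.2, -0.1]
opening: 0.0464
gripper_force: 0.0
```

```bash
python3 m.py; python3 - <<'E'
from h import *
a=cv2.imread("scene.png")
print("seated grip px",proj("scene",[.636,.0167,.143]),"collar",proj("scene",[.636,.0167,.115]))
cv2.imwrite("pics/e1.png",cv2.resize(a[160:250,260:350],None,fx=6.5,fy=6.5,interpolation=2))
E
```

```text
30.4 top [  0.96  148.831]
30.4 scene [  4.077 180.   ]
30.5 top [  0.967 155.677]
30.5 scene [  4.082 180.   ]
30.6 top [  0.973 158.524]
30.6 scene [  4.076 180.   ]
[0.63512929 0.01670207 0.26654425] [-5.43760116e-02  2.17227242e-01  1.32456681e+00 -1.04683084e-05
  1.60312841e+00  5.69656613e-01] 30.7 [-0.04831052  0.03094523 -0.01496712]
seated grip px [304.3616354 215.6893464] collar [304.74126253 222.87705245]
```

View pics/e1.png

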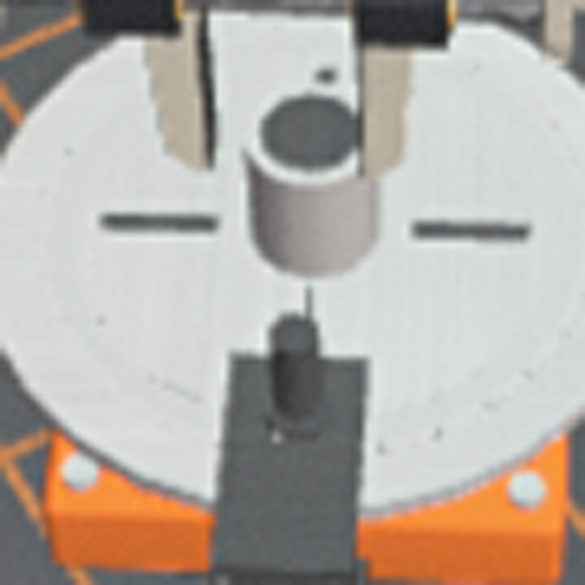

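The pin stands upright with its collar flat on the bracket (crop about (297,420)). The gripper is clear and the wheel is still.

```bash
python3 -c "
from plant import robot;print(robot.close_job())"
```

```text
the job is handed in; nothing more can be done
None
```

I stopped the wheel with its hole under the slot, pushed the lock pin home onto the bracket arm and let go, then handed the job in at about 31 s; the hand-in returned no verdict.

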